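Lock the ring winder

ROBOT

A 6-joint arm with a two-finger parallel gripper is mounted at the origin on the work surface. World frame = base frame: x ahead of the robot, y to its left, z up, the work surface at z = 0. Lengths are in m, angles in rad, forces in N, time in s.
With the tool pointing down it reaches from about 0.35 to 0.775 m from the base axis. Payload 7.3 kg.
Tool frame: the origin (TCP) lies at the very end of the fingers, on their centre line; the grasp point (between the pads) lies 19 mm behind it; z points along the fingers, y is the line along which they close (so a half turn about z gives the same grasp; the last joint's range is limited). The gripper opens to 92 mm and grips with 3 to 60 N. Pads are 19 mm wide; open, the fingers measure 130 mm over their backs; the gripper's body (75 mm by 190 mm) begins 47 mm behind the grasp point.
Start: joints at [1.035, 0.342, 1.524, -0, 1.275, -0.146], TCP at [0.199, 0.486, 0.227] pointing down, gripper open.
Joint ranges: [-2.53, 2.53], [-0.77, 2.02], [0.04, 2.7], [-1, 4.14], [0.28, 2.66], [-3.11, 3.11]. Speed limits (rad/s): [2.57, 2.57, 3.14, 3.14, 3.14, 3.14].

INTERFACE

Orientations are given as [roll, pitch, yaw] about the fixed x, y, z axes, in that order (R = Rz(yaw) Ry(pitch) Rx(roll)).
In Python, from cell import * gives the robot as it stands.
- The arm moves only by the tool step_arm, never from a script. Its argument "commands" is a list of rows, each a list of 7 numbers: the opening, from 0 (shut) to 1 (fully open), then the shift along the world's x, y, z in cm, then the turn, a rotation vector about the world's x, y, z in rad. A call has 1 to 5 rows; each row is the pose to reach, as a shift and turn from the pose commanded when the call began; what a row does not reach only later rows make up. A row lasts 1/12 s, in which the tool goes at most 41.7 mm and 7.16 degrees, less where a joint would pass 70% of its speed; a pose out of reach is approached as far as the arm can. A call with a gripper value outside its range is refused whole. The fingers move at their own pace and stop on an object; "grip_force" is the grip in N (left out, the last holds). Time passes only in rows, so rows that repeat a pose let the fingers close. It gives the time, the measured TCP pose, the force, the opening and the grip force at its end, in the units of the state.
- observe(): the state, without advancing time (a new reading comes with each control period).
- read_camera(name): name is "side" or "top"; returns the picture (480x640x3 uint8, red, green, blue); there is no depth.
- camera_model(name): a dict with "vfov" (degrees; the focal length in pixels is half the picture's height over the tangent of half this angle, whatever the lens; pixels are square), "cx", "cy" (the principal point, pixels), "world_to_cam" (4x4, takes a point from world to camera coordinates). Camera axes: x right, y up, looking along -z (the intrinsics and any distortion apply to the point x, -y, -z); pixel columns grow to the right and rows downward; lengths in m; the calibration is good to about 2 mm. A picture is of the moment at which its call begins. camera_model takes no time and is no camera call.
- hand_in(): hands the job in; it is judged then, once.
The state is a dict: "time": time; "qpos": joint angles; "qvel": joint speeds; "joint_efforts": joint torques, N m; "tool_pos": TCP position; "tool_rot": TCP orientation; "contact_force": force on the tool from outside, world axes, zero at the start; "torque": the same for the moment, N m; "opening": finger opening in m; "grip_force": force on a finger pad.
Only numpy, scipy, OpenCV 4.12 (cv2) and the standard library are available. Lean on these libraries where they do the work, as an engineer would, in place of code of your own. Each camera call takes 0.05 s, during which the arm holds its last target. There are 200 camera calls.

TASK

Lock the ring winder on the bench so that the wound rattan ring can be stapled: push its upright handle round until the slot in the steel disc faces the locking bolt, then push the bolt's thumb post until the bolt is fully home in the slot, and leave it there. Only push, with the fingertips or the outside of the fingers, and force nothing: do not take hold of the handle or the thumb post, keep the wound ring down on its former, and leave everything else on the bench where it is.

Things in the scene. Friction and masses are not known exactly. Their poses are not given: they have to be found in the camera images.
- winder: The ring winder, fixed to the bench: green base plate (x -100 to 270, y -85 to 85, 12 mm thick) with a turning steel disc and a sliding bolt. Origin: on the bench top, on the vertical axis of the disc's spindle; z up; +x points from the spindle along the bolt's line towards the bolt. The bolt runs in two bridge guides 38 mm wide, tops 67 mm above the bench, at x = 106 to 130 and 188 to 212 mm.
- slot_mouth (a point): Centre of the slot's mouth, at the disc's rim and top face. Steel disc: 180 mm across, from 50 to 60 mm above the bench, with one radial slot open at the rim, 20 mm wide (24 at its flared mouth), 34 mm deep. On the disc stands a round wooden former, 90 mm across, up to 86 mm above the bench; its nut and stud reach 104 mm.
- handle_top (a point): Centre of the top of the upright black round handle, 125 mm above the bench: 18 mm diameter, 65 mm tall from the disc's top, fixed on the disc 74 mm from the spindle axis and 125 degrees anticlockwise (from above) of the slot. A steel foot collar is 24 mm across, 4 mm high.
- bolt_nose (a point): Middle of the bolt's nose edge, at its top face, 60 mm above the bench: 102 mm from the spindle axis drawn back, 60 mm fully home (30 mm into the slot). The tapered nose enters and centres the disc when the disc is within about 0.05 rad of facing it; otherwise it stops at the rim.
- post_top (a point): Centre of the top of the upright round steel thumb post on the bolt, 110 mm above the bench: 16 mm diameter, 50 mm tall. On the bolt's line, 180 mm from the spindle axis drawn back, 138 mm when home, where it meets the front guide. It stands between the two guides and is free to push from 67 mm above the bench upwards.
- wound_ring: Loose wound rattan ring, 110 mm outside, 94 mm inside, 20 mm high, lying on the disc round the former (its top 80 mm above the bench). Origin: the centre of its underside. It stays there.
- ring_stack: Bystander, loose: coil of rattan rings about 133 mm across, 48 mm high. Origin: centre of its underside.
- wide_ring: Bystander, loose: rattan ring about 147 mm across, 27 mm high. Origin: centre of its underside.
- hammer: Bystander, loose: hammer lying on the bench.
- screwdriver: Bystander, loose: screwdriver with a black handle lying on the bench beside the disc.
- glue: Bystander, loose: white glue bottle, 54 mm diameter, 150 mm tall, standing near the bolt. Origin: centre of its underside.
- jar: Bystander, loose: blue jar, 72 mm diameter, 85 mm tall, standing near the winder on the robot's side. Origin: centre of its underside.
- tray: Bystander, loose: open wooden tray, 110 x 160 x 35 mm. Origin: centre of its underside.
- stapler: Bystander, loose: air stapler lying on its side, about 220 x 160 x 56 mm.
- disc: The turning steel disc, with handle and former. Origin: the winder's origin, on the spindle axis at bench height; its +x points at the slot: turned to the winder's +x, the slot faces the bolt. Starts 0.5 to 1.7 rad anticlockwise (from above) of that. Turns endlessly; bearing friction (0.16 N m, 2 N at the handle) keeps it where left.
- bolt: The sliding locking bolt: flat steel bar 16 mm wide, 10 mm high, 160 mm long, level with the disc, nose tapering to 11 mm. Origin: the winder's origin when drawn fully back, and it moves with the bolt, 42 mm along the winder's -x to fully home (a hard stop). Starts 0 to 6 mm from drawn back. About 4 N of friction; stays where left.
Things that resemble listed ones, but are neither listed nor needed, are in the scene too. Leave any blue or orange look-alike of the wound_ring alone.

How it is judged:
By the outcome, as a careful person would: the job done as asked, in the order asked, and still so for the second after the job is handed in, with the robot touching nothing.
It also fails if it takes over 51 s, if anything falls off the work surface, if the arm or the gripper's body presses on something with over 40 N, if the wrist force passes 120 N, or if a joint passes its speed limit or range.

## Working session

There is one attempt and no reset: what is moved stays moved. The work goes in short steps, Python scripts to look and compute and a tool call to move; the robot and the scene stay as the last step left them, time stands still between calls to the robot, and variables do not carry over. Pictures are saved under pics/ and viewed, at most 10 in all, crops included, and the job is handed in when it is done.

Besides the shell and the picture viewer there is one more tool, called after "Call:" as a command line: name --pt "numbers of a row" for each row, then --argument value for the rest. step_arm: Moves the arm, as the interface text tells. Its arguments: {"type":"object","properties":{"commands":{"type":"array"},"grip_force":{"type":"number"}},"required":["commands"]}

```bash
ls; mkdir -p pics
python3 - <<'E'
from cell import *
import cv2
for n in("side","top"):
    cv2.imwrite(f"pics/{n}0.png",read_camera(n)[:,:,::-1]); print(n,camera_model(n))
print(observe())
E
```

```text
pics
side {'vfov': 46.909319806577884, 'cx': 321.760381558661, 'cy': 234.8551147558768, 'world_to_cam': array([[ 0.88956634, -0.45650598, -0.01655347, -0.4309849 ],
       [ 0.32155744,  0.60003876,  0.73249867, -0.23219098],
       [-0.3244573 , -0.65692905,  0.68056718, -1.20032669],
       [ 0.        ,  0.        ,  0.        ,  1.        ]])}
top {'vfov': 48.22330834656747, 'cx': 322.6359973393556, 'cy': 235.15433504763786, 'world_to_cam': array([[-0.01016059, -0.99994585,  0.00225105,  0.0136741 ],
       [ 0.9774121 , -0.00945633,  0.21113069, -0.51917772],
       [-0.21109797,  0.00434542,  0.97745525, -1.4048787 ],
       [ 0.        ,  0.        ,  0.        ,  1.        ]])}
{'time': 0.1, 'qpos': array([ 1.03502008e+00,  3.42656149e-01,  1.52489003e+00, -3.84764370e-05,
        1.27537839e+00, -1.46005096e-01]), 'qvel': array([ 0.00100032, -0.00085059, -0.00216461,  0.00122444, -0.00137716,
        0.00069402]), 'joint_efforts': array([ 2.12229810e-03, -4.32004845e+01, -2.44694763e+01,  7.20178569e-02,
        5.26496745e-02, -3.35208085e-05]), 'tool_pos': array([0.19930332, 0.48532723, 0.22612382]), 'tool_rot': array([-3.14026955e+00, -1.57373350e-04,  2.75183262e+00]), 'contact_force': array([-0.81233552, -0.28527645,  0.17763578]), 'torque': array([ 0.04328001, -0.02608303,  0.02417604]), 'grip_force': 0.0, 'opening': 0.09160141667112681}
```

View pics/top0.png

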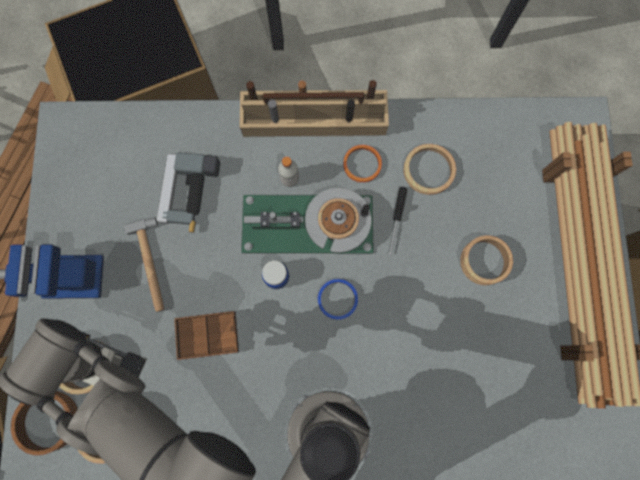

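View pics/side0.png

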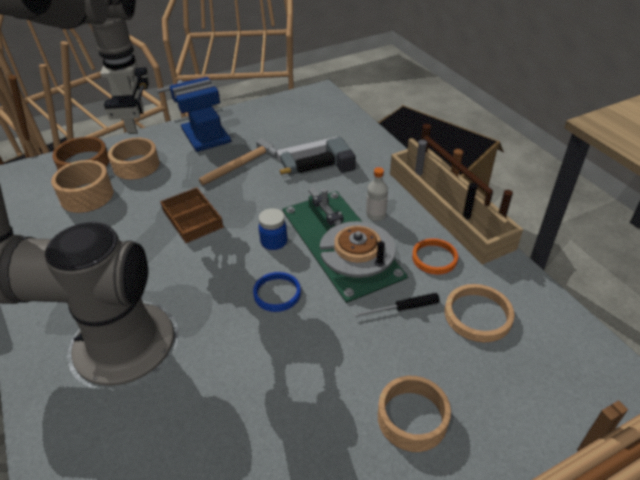

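The top view shows the winder's disc at (339,218) and its bolt towards the left at (275,218). The black handle is near (366,210) and the slot near (331,243). The side view has the disc at (358,246) and the handle at (380,252). Look-alikes are the blue ring (338,299) and orange ring (362,163) against the wound ring (339,218), and the screwdriver handle (401,203) or tool-rack handles (350,108) against the black handle (366,210). I choose the parts on the green plate and will check them in a crop.

```bash
cat > h.py <<'E'
from cell import *
import cv2, numpy as np
def K(n):
    m=camera_model(n); f=240/np.tan(np.radians(m["vfov"]/2)); return f,m["cx"],m["cy"],m["world_to_cam"]
def ray(n,u,v):
    f,cx,cy,T=K(n); d=T[:3,:3].T@np.array([(u-cx)/f,-(v-cy)/f,-1]); return -T[:3,:3].T@T[:3,3],d
def onz(n,u,v,z):
    o,d=ray(n,u,v); return o+d*(z-o[2])/d[2]
def tri(a,b):
    A=[];B=[]
    for n,p in(("top",a),("side",b)):
        o,d=ray(n,*p); d/=np.linalg.norm(d); P=np.eye(3)-np.outer(d,d); A.append(P);B.append(P@o)
    return np.linalg.lstsq(np.vstack(A),np.hstack(B),rcond=None)[0]
def proj(n,p):
    f,cx,cy,T=K(n); c=T[:3,:3]@np.array(p)+T[:3,3]; return cx+f*c[0]/-c[2], cy-f*c[1]/-c[2]
E
python3 - <<'E'
from h import *
a=cv2.imread("pics/top0.png")[180:265,230:390]; b=cv2.imread("pics/side0.png")[175:305,265:425]
a=cv2.resize(a,None,fx=5,fy=5,interpolation=cv2.INTER_CUBIC);b=cv2.resize(b,None,fx=4.5,fy=4.5,interpolation=cv2.INTER_CUBIC)
cv2.imwrite("pics/ta.png",a);cv2.imwrite("pics/sb.png",b)
im=cv2.imread("pics/top0.png"); h=cv2.cvtColor(im,cv2.COLOR_BGR2HSV)
m=cv2.inRange(h,(50,80,20),(85,255,160)); n,l,s,c=cv2.connectedComponentsWithStats(m)
m[l!=1+s[1:,4].argmax()]=0
r=cv2.minAreaRect(cv2.findNonZero(m)); bx=cv2.boxPoints(r)
P=[onz("top",*p,.012) for p in bx]; print(bx.round(1),np.round(P,4))
print([np.linalg.norm(P[i]-P[i-1]).round(4) for i in range(4)])
E
```

```text
[[243. 224.]
 [330. 224.]
 [330. 251.]
 [243. 251.]] [[ 0.563   0.2324  0.012 ]
 [ 0.5606 -0.0128  0.012 ]
 [ 0.4833 -0.0117  0.012 ]
 [ 0.4856  0.2308  0.012 ]]
[np.float64(0.0774), np.float64(0.2452), np.float64(0.0774), np.float64(0.2425)]
```

View pics/ta.png

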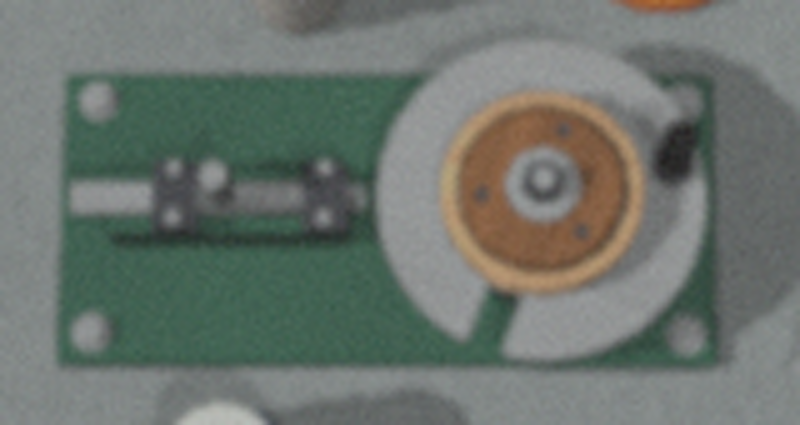

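View pics/sb.png

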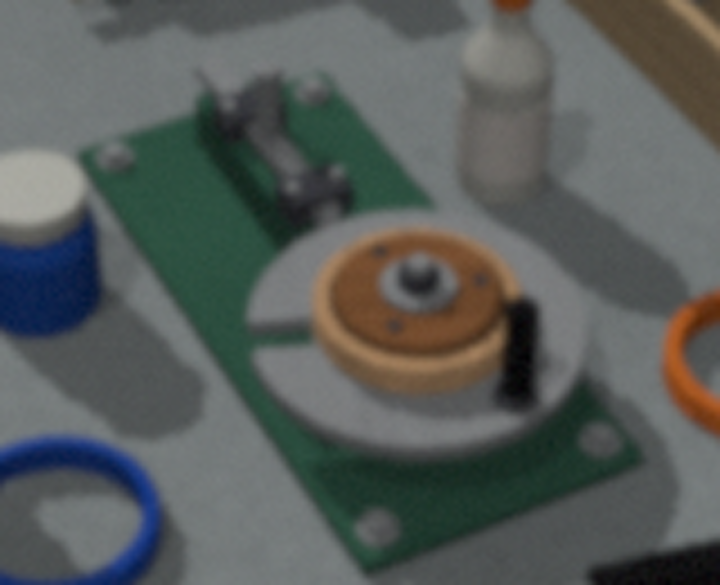

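The crops confirm the parts. In the top crop the disc centre is about (541,201), the slot runs from (505,300) to (487,345), the handle top is near (684,135), the post top near (212,174), and the guides are at x≈175 and x≈325. In the side crop the handle top is near (524,303), the post top near (262,80), and the stud near (420,270).

Run:
```python
from h import *
t=lambda u,v:((u+.5)/5-.5+230,(v+.5)/5-.5+180)
s=lambda u,v:((u+.5)/4.5-.5+265,(v+.5)/4.5-.5+175)
c=[onz("top",*t(*p),.012) for p in((68,75),(712,78),(718,365),(58,365))]
print("plate",np.round(c,4),[np.linalg.norm(c[i]-c[i-1]).round(4) for i in range(4)])
ex=(c[0]+c[3]-c[1]-c[2])[:2]; ex/=np.linalg.norm(ex); ey=np.array([-ex[1],ex[0]])
mid=np.mean(c,0)[:2]; O=mid-ex*.085
print("O from plate",O,"yaw",np.arctan2(ex[1],ex[0]))
print("O from disc",onz("top",*t(541,201),.06), "stud top",onz("top",*t(543,178),.104))
print("former", onz("top",*t(541,189),.086))
for nm,p,z in(("handle",(684,133),.125),("hfoot",(671,172),.06),("post",(212,172),.11),("slotmouth",(487,350),.06)):
    q=onz("top",*t(*p),z); d=q[:2]-O; print(nm,q.round(4),"local",ex@d,ey@d,"r",np.hypot(*d),"ang",np.arctan2(ey@d,ex@d))
print("tri handle",tri(t(684,133),s(524,300)),"post",tri(t(212,172),s(265,78)),"stud",tri(t(543,178),s(420,265)))
im=cv2.imread("pics/top0.png");h=cv2.cvtColor(im,cv2.COLOR_BGR2HSV)
for nm,px,z in(("jar",(274,270),.085),("glue",(287,162),.15)): print(nm,onz("top",*px,z))
```

```text
plate [[ 0.6492  0.2336  0.012 ]
 [ 0.6439 -0.1337  0.012 ]
 [ 0.4776 -0.1321  0.012 ]
 [ 0.4811  0.2357  0.012 ]] [np.float64(0.168), np.float64(0.3673), np.float64(0.1663), np.float64(0.3678)]
O from plate [ 0.56191825 -0.0341031 ] yaw 1.558752668361025
O from disc [ 0.56080368 -0.03331227  0.06      ] stud top [ 0.5625335  -0.03308569  0.104     ]
former [ 0.56104289 -0.03253879  0.086     ]
handle [ 0.5808 -0.1067  0.125 ] local -0.07234549083051184 -0.01975648200329761 r 0.07499459063595383 ang -2.8750074976923017
hfoot [ 0.5765 -0.1048  0.06  ] local -0.07049032083794515 -0.01539933354688127 r 0.0721527879262094 ang -2.92651148290848
post [0.5659 0.1419 0.11  ] local 0.17604929695085064 -0.001909857930937669 r 0.17605965612315944 ang -0.01084800136449405
slotmouth [ 0.4783 -0.0028  0.06  ] local 0.0302652239210462 0.08398849796744595 r 0.0892751453083037 ang 1.224931266654381
tri handle [ 0.57998667 -0.10642031  0.12984061] post [0.56663397 0.14318474 0.10090178] stud [ 0.56379322 -0.03334029  0.10092473]
jar [0.4204065  0.13748214 0.085     ]
glue [0.69580703 0.10029872 0.15      ]
```

The measurements agree: stud, disc and plate centres match to within about 1 mm, and the handle radius of 75 mm matches the given 74. The disc's slot angle is about 1.21 rad anticlockwise. The handle must go clockwise from world angle −75° to about −145°, so I'll shut the gripper and approach the handle's far (+x) side.

Call:
step_arm --pt "0 10.6 -14.5 0 0 0 -0.23" --pt "0 10.6 -14.5 0 0 0 -0.23" --pt "0 10.6 -14.5 0 0 0 -0.23" --pt "0 10.6 -14.5 0 0 0 -0.23" --pt "0 10.6 -14.5 0 0 0 -0.23" --grip_force 10

```text
time: 0.52
tool_pos: [0.3075, 0.3369, 0.2265]
tool_rot: [-3.14, 0.001, 2.519]
contact_force: [0.4, 0.6, 0.0]
opening: 0.063
grip_force: 0.0
```

Call:
step_arm --pt "0 10.6 -14.5 0 0 0 -0.23" --pt "0 10.6 -14.5 0 0 0 -0.23" --pt "0 10.6 -14.5 0 0 0 -0.23" --pt "0 10.6 -14.5 0 0 0 -0.23" --pt "0 10.6 -14.5 0 0 0 -0.23"

```text
time: 0.93
tool_pos: [0.414, 0.1917, 0.2265]
tool_rot: [-3.141, 0.002, 2.288]
contact_force: [0.1, 1.3, -0.1]
opening: 0.0298
grip_force: 0.0
```

Call:
step_arm --pt "0 10.6 -14.5 0 0 0 -0.23" --pt "0 10.6 -14.5 0 0 0 -0.23" --pt "0 10.6 -14.5 0 0 0 -0.23" --pt "0 10.6 -14.5 0 0 0 -0.23" --pt "0 10.6 -14.5 0 0 0 -0.23"

```text
time: 1.35
tool_pos: [0.52, 0.0462, 0.2262]
tool_rot: [3.142, 0.002, 2.058]
contact_force: [-0.2, -0.4, 0.3]
opening: 0.0009
grip_force: 0.0
```

Call:
step_arm --pt "0 10.6 -14.5 0 0 0 -0.23" --pt "0 10.6 -14.5 0 0 0 -0.23" --pt "0 10.6 -14.5 0 0 0 -0.23" --pt "0 10.6 -14.5 0 0 0 -0.23" --pt "0 10.6 -14.5 0 0 0 -0.23"

```text
time: 1.77
tool_pos: [0.6254, -0.0989, 0.2254]
tool_rot: [-3.141, 0.001, 1.828]
contact_force: [-0.5, -0.3, 0.4]
opening: 0.0007
grip_force: 0.0
```

Call:
step_arm --pt "0 0 0.3 -4 0 0 0" --pt "0 0 0.3 -8 0 0 0" --pt "0 0 0.3 -11 0 0 0" --pt "0 0 0.3 -13.5 0 0 0" --pt "0 0 0.3 -13.5 0 0 0"

```text
time: 2.18
tool_pos: [0.6197, -0.09, 0.0855]
tool_rot: [-3.132, -0.006, 1.832]
contact_force: [-1.2, -0.6, 0.1]
opening: 0.0008
grip_force: 0.0
```

Run:
```python
from h import *
a=read_camera("top")[170:275,230:400,::-1];b=read_camera("side")[175:305,265:425,::-1]
cv2.imwrite("pics/c1.png",np.hstack([cv2.resize(a,(400,247)),cv2.resize(b,(400,325))[:247]]) if 0 else cv2.resize(b,None,fx=4.5,fy=4.5,interpolation=cv2.INTER_CUBIC))
print(observe()["tool_pos"])
```

```text
[ 0.6231826  -0.09095405  0.0914165 ]
```

View pics/c1.png

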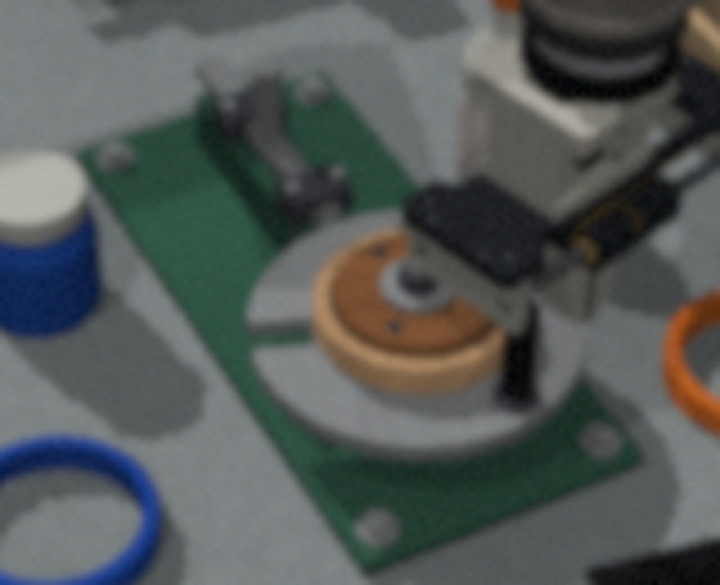

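The crop shows the shut fingers behind the handle (520,350), with clearance and no contact. I'll work out the arc table.

Run:
```python
from h import *
O=np.array([.5615,-.0333]);r=.0791
p0=observe()["tool_pos"][:2];y0=np.degrees(observe()["tool_rot"][2])
for a in range(-46,-127,-4):
    p=O+r*np.array([np.cos(np.radians(a)),np.sin(np.radians(a))]); yaw=a-20.7+180
    print(a,((p-p0)*100).round(2),round(np.radians(yaw-y0),3))
```

```text
-46 [-0.67  0.08] 0.145
-50 [-1.08 -0.29] 0.076
-54 [-1.52 -0.63] 0.006
-58 [-1.98 -0.94] -0.064
-62 [-2.45 -1.22] -0.134
-66 [-2.95 -1.46] -0.204
-70 [-3.46 -1.67] -0.273
-74 [-3.99 -1.84] -0.343
-78 [-4.52 -1.97] -0.413
-82 [-5.07 -2.07] -0.483
-86 [-5.62 -2.13] -0.553
-90 [-6.17 -2.14] -0.622
-94 [-6.72 -2.13] -0.692
-98 [-7.27 -2.07] -0.762
-102 [-7.81 -1.97] -0.832
-106 [-8.35 -1.84] -0.902
-110 [-8.87 -1.67] -0.972
-114 [-9.39 -1.46] -1.041
-118 [-9.88 -1.22] -1.111
-122 [-10.36  -0.94] -1.181
-126 [-10.82  -0.63] -1.251
```

Call:
step_arm --pt "0 -0.4 -0.2 0 0 0 0" --pt "0 -0.8 -0.35 0 0 0 0" --pt "0 -1.2 -0.5 0 0 0 0" --pt "0 -1.5 -0.6 0 0 0 0" --pt "0 -2.0 -0.95 0 0 0 -0.06"

```text
time: 2.7
tool_pos: [0.604, -0.1007, 0.0929]
tool_rot: [3.139, 0.001, 1.772]
contact_force: [1.2, 0.9, -0.1]
opening: 0.0004
grip_force: 1.0
```

Call:
step_arm --pt "0 -0.47 -0.28 0 0 0 -0.07" --pt "0 -0.97 -0.52 0 0 0 -0.14" --pt "0 -1.48 -0.73 0 0 0 -0.21" --pt "0 -2.0 -0.9 0 0 0 -0.28" --pt "0 -2.54 -1.03 0 0 0 -0.35"

```text
time: 3.12
tool_pos: [0.5788, -0.1113, 0.0929]
tool_rot: [3.138, -0.0, 1.418]
contact_force: [2.6, 2.1, 0.2]
opening: 0.0
grip_force: 1.3
```

Run:
```python
from h import *
s=observe();p=s["tool_pos"];d=p[:2]-[.5615,-.0333];print(s["time"],p,s["tool_rot"],s["contact_force"],np.hypot(*d),np.degrees(np.arctan2(d[1],d[0])))
```

```text
3.1167 [ 0.57879008 -0.11125557  0.09294234] [ 3.13807354e+00 -2.32623847e-04  1.41799466e+00] [2.58255849 2.13164369 0.1599918 ] 0.07984997095916285 -77.49457337081428
```

Contact was made and the push force is about 3 N, as expected. Continuing the arc.

Call:
step_arm --pt "0 -0.55 -0.1 0 0 0 -0.07" --pt "0 -1.1 -0.16 0 0 0 -0.14" --pt "0 -1.65 -0.17 0 0 0 -0.21" --pt "0 -2.2 -0.16 0 0 0 -0.28" --pt "0 -2.75 -0.1 0 0 0 -0.35"

```text
time: 3.53
tool_pos: [0.5514, -0.1125, 0.0929]
tool_rot: [3.138, -0.001, 1.068]
contact_force: [3.7, 1.2, -0.0]
opening: 0.0006
grip_force: 1.3
```

Call:
step_arm --pt "0 -0.54 0.1 0 0 0 -0.07" --pt "0 -1.08 0.23 0 0 0 -0.14" --pt "0 -1.6 0.4 0 0 0 -0.21" --pt "0 -2.1 0.6 0 0 0 -0.28" --pt "0 -2.1 0.6 0 0 0 -0.28"

```text
time: 3.95
tool_pos: [0.5293, -0.1062, 0.0927]
tool_rot: [3.14, -0.001, 0.789]
contact_force: [0.3, 0.0, 0.4]
opening: 0.0001
grip_force: 0.1
```

Run:
```python
from h import *
s=observe();p=s["tool_pos"];d=p[:2]-[.5615,-.0333];print(s["time"],p,s["tool_rot"],s["contact_force"],np.hypot(*d),np.degrees(np.arctan2(d[1],d[0])))
a=read_camera("top")[180:265,230:390,::-1];b=read_camera("side")[175:305,265:425,::-1]
a=cv2.resize(a,None,fx=5,fy=5,interpolation=cv2.INTER_CUBIC)[:, :600]
b=cv2.resize(b,(480,390),interpolation=cv2.INTER_CUBIC)[:,0:480]
cv2.imwrite("pics/c2.png",cv2.resize(read_camera("side")[175:305,265:425,::-1],None,fx=4.5,fy=4.5,interpolation=cv2.INTER_CUBIC))
```

```text
3.95 [ 0.52929251 -0.10616076  0.09269562] [ 3.14019534e+00 -6.60623175e-04  7.89154050e-01] [0.27371773 0.02754544 0.35511677] 0.0796618622693704 -113.84742665519492
```

View pics/c2.png

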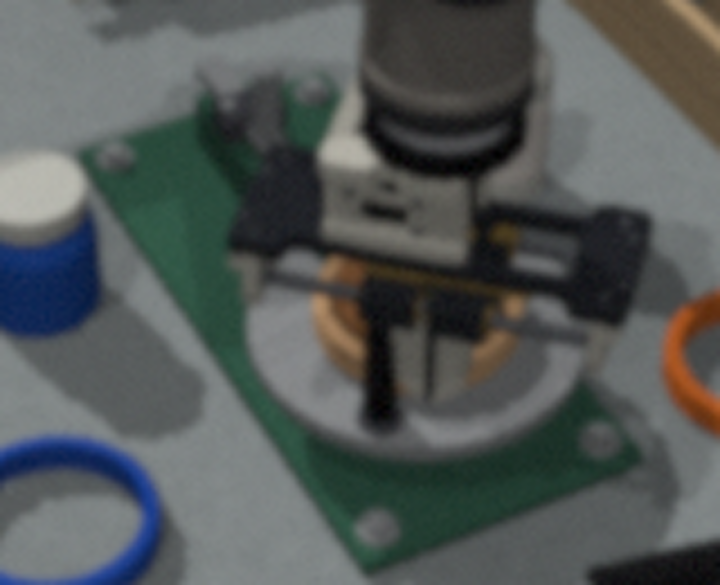

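The side crop shows the handle (378,370) against the finger's back (425,370), turning with the disc. The ring is still down. I'll push about 8° more, slowly, then back off and lift to look at the slot.

Call:
step_arm --pt "0 -0.25 0.12 0 0 0 -0.035" --pt "0 -0.5 0.25 0 0 0 -0.07" --pt "0 -0.74 0.38 0 0 0 -0.105" --pt "0 -0.97 0.52 0 0 0 -0.14" --pt "0 -0.97 0.52 0 0 0 -0.14"

```text
time: 4.52
tool_pos: [0.5201, -0.1013, 0.092]
tool_rot: [3.141, -0.0, 0.652]
contact_force: [0.3, -1.8, -0.1]
opening: 0.0004
grip_force: 0.6
```

Call:
step_arm --pt "0 0.6 -0.8 0 0 0 0" --pt "0 1.0 -1.5 0 0 0 0" --pt "0 1.0 -1.5 4 0 0 0" --pt "0 1.0 -1.5 8 0 0 0" --pt "0 1.0 -1.5 11 0 0 0"

```text
time: 4.93
tool_pos: [0.5308, -0.117, 0.2042]
tool_rot: [3.14, -0.001, 0.652]
contact_force: [0.9, -0.7, 1.1]
opening: 0.0006
grip_force: 0.0
```

Call:
step_arm --pt "0 -3 -4 2 0 0 0" --pt "0 -6 -8 2 0 0 0" --pt "0 -9 -12 2 0 0 0" --pt "0 -11 -15 2 0 0 0" --pt "0 -11 -15 2 0 0 0"

```text
time: 5.35
tool_pos: [0.4178, -0.2695, 0.2221]
tool_rot: [3.141, 0.001, 0.651]
contact_force: [0.7, -0.3, 0.6]
opening: 0.0004
grip_force: 0.0
```

Run:
```python
from h import *
a=read_camera("top")[:,:,::-1];cv2.imwrite("pics/top3.png",a);b=read_camera("side")[:,:,::-1];cv2.imwrite("pics/side3.png",b)
a=cv2.resize(a[180:265,230:390],None,fx=5,fy=5,interpolation=cv2.INTER_CUBIC);cv2.imwrite("pics/t3.png",a)
```

```text
(no output)
```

View pics/t3.png

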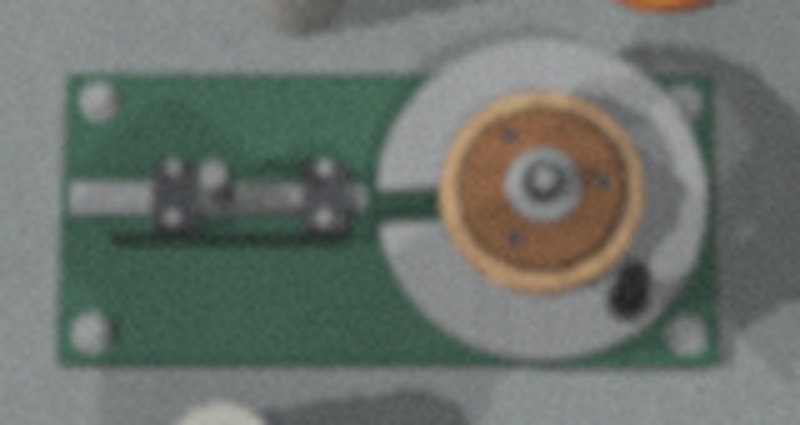

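The crop shows the slot at x 380–436, y≈205, nearly facing the bolt nose at (358,197). I'll measure its residual angle.

Run:
```python
from h import *
im=cv2.imread("pics/top3.png");h=cv2.cvtColor(cv2.GaussianBlur(im,(3,3),0),cv2.COLOR_BGR2HSV).astype(float)
sat=h[...,1]
def cen(u,lo,hi):
    w=np.clip(sat[lo:hi,u]-60,0,None);return (w*np.arange(lo,hi)).sum()/w.sum()
S=[(u,cen(u,215,227)) for u in range(307,316)]
# disc centre: grey/not-green outline
P=np.array([onz("top",*p,.06)[:2] for p in S])
# bolt bar
def bc(u):
    w=np.clip(80-sat[213:226,u],0,None);return (w*np.arange(213,226)).sum()/w.sum()
B=np.array([onz("top",u,bc(u),.06)[:2] for u in range(247,259)])
print("slot",P.round(4).tolist());print("bolt x",B.round(4).tolist())
f=np.polyfit(P[:,1],P[:,0],1);print(f, "at rim x",P[0])
O=np.array([.5615,-.0333])
for p in P: d=p-O; print(round(np.arctan2(d[1],d[0])-1.5588,3),end=" ")
```

```text
slot [[0.5584, 0.0508], [0.5587, 0.0481], [0.5586, 0.0454], [0.5591, 0.0426], [0.5591, 0.0399], [0.5588, 0.0372], [0.5593, 0.0344], [0.5596, 0.0317], [0.5594, 0.029]]
bolt x [[0.5652, 0.2147], [0.565, 0.2119], [0.5649, 0.2092], [0.5648, 0.2065], [0.5648, 0.2037], [0.5648, 0.201], [0.5648, 0.1983], [0.5648, 0.1955], [0.5648, 0.1928], [0.565, 0.1901], [0.565, 0.1874], [0.5646, 0.1846]]
[-0.04859086  0.56094644] at rim x [0.55842079 0.05082351]
0.049 0.047 0.049 0.043 0.045 0.05 0.045 0.04 0.045
```

The residual is about 0.05 rad, or 3.9 mm at the handle. I'll go back behind the handle and push that much more.

Call:
step_arm --pt "0 3 4 0 0 0 -0.05" --pt "0 6 8 0 0 0 -0.05" --pt "0 9 12 0 0 0 -0.05" --pt "0 11 15 0 0 0 -0.05" --pt "0 11 15 0 0 0 -0.05"

```text
time: 5.87
tool_pos: [0.5324, -0.1118, 0.2216]
tool_rot: [-3.141, -0.002, 0.606]
contact_force: [0.6, 0.3, 1.0]
opening: 0.0007
grip_force: 0.0
```

Call:
step_arm --pt "0 0 0 -4 0 0 0" --pt "0 0 0 -8 0 0 0" --pt "0 0 0 -11 0 0 0" --pt "0 0 0 -12.8 0 0 0" --pt "0 0 0 -12.8 0 0 0"

```text
time: 6.28
tool_pos: [0.5278, -0.1145, 0.0894]
tool_rot: [-3.135, 0.005, 0.603]
contact_force: [-2.0, 0.1, 1.0]
opening: 0.0008
grip_force: 0.0
```

Call:
step_arm --pt "0 -0.4 0.6 0 0 0 0" --pt "0 -0.8 1.2 0 0 0 0" --pt "0 -1.0 1.5 0 0 0 0" --pt "0 -1.1 1.65 0 0 0 0" --pt "0 -1.2 1.75 0 0 0 0"

```text
time: 6.7
tool_pos: [0.5188, -0.0987, 0.0952]
tool_rot: [3.138, -0.002, 0.602]
contact_force: [1.9, -2.4, 2.3]
opening: 0.0006
grip_force: 1.2
```

Call:
step_arm --pt "0 -0.05 0.07 0 0 0 0" --pt "0 -0.05 0.07 0 0 0 0" --pt "0 -0.05 0.07 0 0 0 0"

```text
time: 6.95
tool_pos: [0.5179, -0.098, 0.0943]
tool_rot: [3.14, -0.001, 0.602]
contact_force: [2.0, -2.0, 1.4]
opening: 0.0006
grip_force: 1.1
```

Call:
step_arm --pt "0 0.6 -0.8 0 0 0 0" --pt "0 1.0 -1.5 0 0 0 0" --pt "0 1.0 -1.5 4 0 0 0" --pt "0 1.0 -1.5 8 0 0 0" --pt "0 1.0 -1.5 12 0 0 0"

```text
time: 7.37
tool_pos: [0.527, -0.1133, 0.2143]
tool_rot: [-3.139, 0.002, 0.601]
contact_force: [1.4, -0.0, 0.0]
opening: 0.0004
grip_force: 0.0
```

Call:
step_arm --pt "0 -4 0 1 0 0 0" --pt "0 -8 0 1 0 0 0" --pt "0 -12 0 1 0 0 0" --pt "0 -14 0 1 0 0 0" --pt "0 -14 0 1 0 0 0"

```text
time: 7.78
tool_pos: [0.3839, -0.1126, 0.2237]
tool_rot: [-3.14, 0.002, 0.6]
contact_force: [0.5, -0.3, -0.8]
opening: 0.0004
grip_force: 0.0
```

Run:
```python
from h import *
im=read_camera("top")[:,:,::-1].copy();cv2.imwrite("pics/top4.png",im)
cv2.imwrite("pics/t4.png",cv2.resize(im[180:265,230:390],None,fx=5,fy=5,interpolation=cv2.INTER_CUBIC))
h=cv2.cvtColor(cv2.GaussianBlur(im,(3,3),0),cv2.COLOR_BGR2HSV).astype(float);sat=h[...,1]
def cen(u,lo,hi):
    w=np.clip(sat[lo:hi,u]-60,0,None);return (w*np.arange(lo,hi)).sum()/w.sum()
P=np.array([onz("top",u,cen(u,214,226),.06)[:2] for u in range(307,316)])
f=np.polyfit(P[:,1],P[:,0],1);print(f, P[0],"axis x",np.polyval(f,-.0333))
for p in P: d=p-[.5615,-.0333]; print(round(np.arctan2(d[1],d[0])-1.5588,3),end=" ")
print(observe()["tool_pos"],observe()["tool_rot"])
```

```text
[0.0257374  0.56170003] [0.56312156 0.05080469] axis x 0.5608429731385972
-0.007 -0.006 -0.004 -0.002 -0.003 -0.005 -0.013 -0.002 0.0 [ 0.38621282 -0.1131508   0.22408337] [ 3.14157503e+00 -9.31532954e-06  5.99943678e-01]
```

View pics/t4.png

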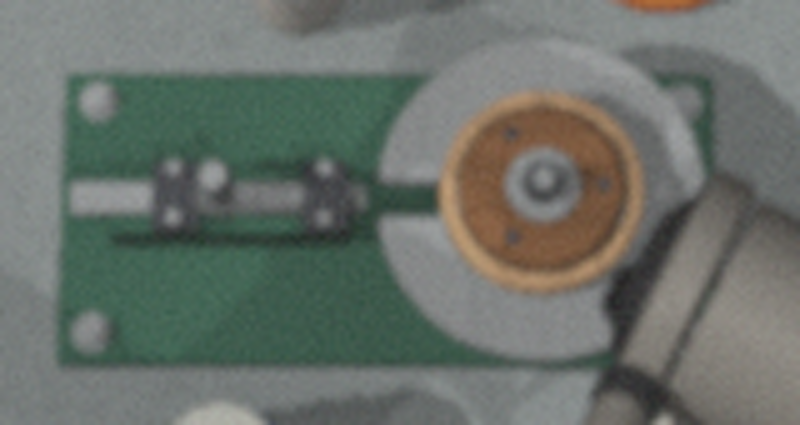

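The slot is now aligned: residual angle about −0.005 rad, slot centred on the bolt line at crop y≈198. Next I'll move behind the thumb post (212,174), on its +y side, with the tool turned so the finger's back faces −y.

Call:
step_arm --pt "0 1 4 0 0 0 -0.06" --pt "0 2.5 7.5 0 0 0 -0.12" --pt "0 4.5 10.5 0 0 0 -0.18" --pt "0 6.5 13.5 0 0 0 -0.24" --pt "0 8.5 16 0 0 0 -0.3"

```text
time: 8.25
tool_pos: [0.4744, 0.0494, 0.2236]
tool_rot: [-3.141, -0.0, 0.299]
contact_force: [1.4, -1.0, 0.0]
opening: 0.0008
grip_force: 0.0
```

Call:
step_arm --pt "0 2 3 0 0 0 -0.06" --pt "0 4.5 6 0 0 0 -0.12" --pt "0 7 9 0 0 0 -0.18" --pt "0 9.4 12 0 0 0 -0.24" --pt "0 9.4 14.2 0 0 0 -0.3"

```text
time: 8.67
tool_pos: [0.5706, 0.192, 0.222]
tool_rot: [-3.141, -0.001, -0.001]
contact_force: [-1.7, -1.2, 0.2]
opening: 0.0008
grip_force: 0.0
```

Call:
step_arm --pt "0 0 0 0 0 0 0" --pt "0 0 0 0 0 0 0"

```text
time: 8.83
tool_pos: [0.567, 0.1904, 0.2224]
tool_rot: [3.141, 0.002, 0.005]
contact_force: [0.2, -0.7, 0.6]
opening: 0.0005
grip_force: 0.0
```

Call:
step_arm --pt "0 -0.2 0 -4 0 0 0" --pt "0 -0.2 0 -8 0 0 0" --pt "0 -0.2 0 -11 0 0 0" --pt "0 -0.2 0 -12.5 0 0 0" --pt "0 -0.2 0 -13.4 0 0 0"

```text
time: 9.25
tool_pos: [0.5632, 0.1876, 0.087]
tool_rot: [3.14, 0.004, 0.001]
contact_force: [0.6, 0.2, -0.2]
opening: 0.0006
grip_force: 0.0
```

Call:
step_arm --pt "0 0 -0.4 0 0 0 0" --pt "0 0 -0.8 0 0 0 0" --pt "0 0 -1.2 0 0 0 0" --pt "0 0 -1.6 0 0 0 0" --pt "0 0 -2.0 0 0 0 0"

```text
time: 9.67
tool_pos: [0.5651, 0.1687, 0.0911]
tool_rot: [-3.141, -0.002, 0.002]
contact_force: [-0.2, 0.4, 0.1]
opening: 0.0007
grip_force: 0.0
```

Call:
step_arm --pt "0 0 -0.3 0 0 0 0" --pt "0 0 -0.6 0 0 0 0" --pt "0 0 -0.9 0 0 0 0" --pt "0 0 -1.2 0 0 0 0"

```text
time: 10.0
tool_pos: [0.5648, 0.1576, 0.0905]
tool_rot: [-3.141, -0.002, 0.002]
contact_force: [-0.6, 4.4, 4.8]
opening: 0.0004
grip_force: 2.2
```

The post is moving with about 4 N. I'll continue in small steps towards a TCP y of about 0.132.

Call:
step_arm --pt "0 0 -0.25 0 0 0 0" --pt "0 0 -0.5 0 0 0 0" --pt "0 0 -0.75 0 0 0 0" --pt "0 0 -1.0 0 0 0 0" --pt "0 0 -1.25 0 0 0 0"

```text
time: 10.42
tool_pos: [0.5645, 0.1446, 0.0898]
tool_rot: [3.142, -0.0, 0.002]
contact_force: [0.7, 3.0, 3.7]
opening: 0.0007
grip_force: 2.2
```

Call:
step_arm --pt "0 0 -0.2 0 0 0 0" --pt "0 0 -0.4 0 0 0 0" --pt "0 0 -0.6 0 0 0 0" --pt "0 0 -0.8 0 0 0 0"

```text
time: 10.75
tool_pos: [0.5644, 0.1366, 0.0897]
tool_rot: [3.142, 0.0, 0.002]
contact_force: [-0.4, 4.3, 3.7]
opening: 0.0004
grip_force: 2.2
```

Call:
step_arm --pt "0 0 -0.1 0 0 0 0" --pt "0 0 -0.2 0 0 0 0" --pt "0 0 -0.3 0 0 0 0"

```text
time: 11.0
tool_pos: [0.5643, 0.1337, 0.0897]
tool_rot: [3.142, 0.0, 0.002]
contact_force: [-1.2, 4.4, 3.2]
opening: 0.0001
grip_force: 2.2
```

Still sliding at about 4 N. Now 1 mm steps until the hard stop shows in the force.

Call:
step_arm --pt "0 0 -0.1 0 0 0 0" --pt "0 0 -0.1 0 0 0 0"

```text
time: 11.17
tool_pos: [0.5643, 0.1325, 0.0897]
tool_rot: [3.141, 0.0, 0.002]
contact_force: [0.8, 2.8, 1.5]
opening: 0.0003
grip_force: 1.7
```

Call:
step_arm --pt "0 0 -0.1 0 0 0 0" --pt "0 0 -0.1 0 0 0 0"

```text
time: 11.33
tool_pos: [0.5643, 0.1316, 0.0897]
tool_rot: [3.141, 0.0, 0.002]
contact_force: [0.6, 3.1, 3.1]
opening: 0.0004
grip_force: 1.8
```

Call:
step_arm --pt "0 0 -0.1 0 0 0 0" --pt "0 0 -0.1 0 0 0 0"

```text
time: 11.5
tool_pos: [0.5643, 0.1306, 0.0897]
tool_rot: [3.141, 0.0, 0.002]
contact_force: [0.5, 2.7, 3.3]
opening: 0.0005
grip_force: 1.9
```

Call:
step_arm --pt "0 0 -0.1 0 0 0 0" --pt "0 0 -0.1 0 0 0 0"

```text
time: 11.67
tool_pos: [0.5643, 0.1296, 0.0897]
tool_rot: [3.141, 0.0, 0.002]
contact_force: [-0.2, 3.8, 2.9]
opening: 0.0007
grip_force: 1.9
```

Call:
step_arm --pt "0 0 -0.1 0 0 0 0" --pt "0 0 -0.1 0 0 0 0"

```text
time: 11.83
tool_pos: [0.5643, 0.129, 0.0897]
tool_rot: [-3.141, 0.0, 0.002]
contact_force: [-0.2, 5.6, 2.5]
opening: 0.0004
grip_force: 2.8
```

Call:
step_arm --pt "0 0 -0.1 0 0 0 0" --pt "0 0 -0.1 0 0 0 0"

```text
time: 12.0
tool_pos: [0.5643, 0.1289, 0.0898]
tool_rot: [-3.14, -0.0, 0.002]
contact_force: [-0.4, 10.1, 3.0]
opening: 0.0001
grip_force: 4.7
```

The tool stopped at y 0.129 as the force rose to 10 N, so the bolt is on its hard stop. I'll back straight off, lift, and look.

Call:
step_arm --pt "0 0 0.5 0 0 0 0" --pt "0 0 1.5 0 0 0 0" --pt "0 0 2.5 1 0 0 0" --pt "0 0 2.5 5 0 0 0" --pt "0 0 2.5 9 0 0 0"

```text
time: 12.42
tool_pos: [0.5626, 0.153, 0.1784]
tool_rot: [3.14, 0.006, 0.003]
contact_force: [1.5, -0.5, 0.3]
opening: 0.0008
grip_force: 0.0
```

Call:
step_arm --pt "0 -3 2 3 0 0 0" --pt "0 -6 5 4 0 0 0" --pt "0 -9 8 4 0 0 0" --pt "0 -12 11 4 0 0 0" --pt "0 -14 13 4 0 0 0"

```text
time: 12.83
tool_pos: [0.4224, 0.2838, 0.2199]
tool_rot: [3.141, 0.0, 0.002]
contact_force: [0.3, 1.0, -0.4]
opening: 0.0006
grip_force: 0.0
```

Run:
```python
from h import *
im=read_camera("top")[:,:,::-1].copy();sd=read_camera("side")[:,:,::-1]
a=cv2.resize(im[180:265,230:390],(800,425),interpolation=cv2.INTER_CUBIC);b=cv2.resize(sd,(233,175))
c=np.zeros((600,800,3),np.uint8);c[:425]=a;c[425:,:233]=b;c[425:,250:483]=cv2.resize(im,(233,175));c[425:,500:733]=cv2.resize(sd[185:305,265:425],(233,175))
cv2.imwrite("pics/end.png",c);print(observe()["tool_pos"])
```

```text
[0.42055425 0.28554643 0.21974982]
```

View pics/end.png

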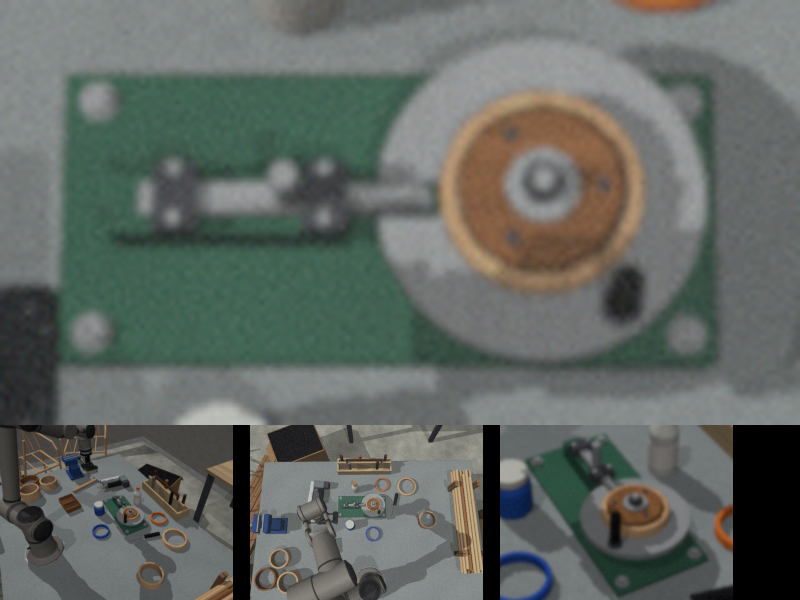

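The picture shows the bolt nose deep in the slot at (430,195) and the post at (284,173) against the front guide. The ring is on its former and everything else is in place.

```bash
python3 -c "
from cell import *
print(hand_in())"
```

```text
the job is handed in; nothing more can be done
None
```

The winder is locked: the slot faces the bolt, the bolt is against its hard stop in the slot, the wound ring is still on its former, and the job was handed in with the robot clear, at about 13 s.

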